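# Close and lock the sample transport case

## Robot

A 6-joint arm with a two-finger parallel gripper is mounted at the origin on a cart in front of the work surface, level with it; the furniture and walls round the work are solid. World frame = base frame: x ahead of the robot, y to its left, z up, the work surface at z = 0. Lengths are in m, angles in rad, forces in N, time in s.
With the tool pointing down it reaches from about 0.25 to 0.725 m from the base axis. Payload 4 kg.
Tool frame: the origin (TCP) lies between the finger pads; the fingertips stand 11 mm ahead of it and the grasp point (between the pads) lies 8 mm behind it (bot.tip_extent is the distance from the TCP to the fingertips, in m); z points along the fingers, y is the line along which they close (so a half turn about z gives the same grasp; the last joint's range is limited). The gripper opens to 85 mm and grips with 20 to 120 N. Pads are 22 mm wide; open, the fingers measure 114 mm over their backs; the gripper's body (76 mm by 85 mm) begins 54 mm behind the grasp point. The pads swing forward as they close: fully open they stand 13 mm farther back than shut.
Start: joints at [-1.209, 0.241, 0.005, 1.335, 0, 1.571], TCP at [0.177, -0.468, 0.242] pointing down, gripper open.
Joint ranges: [-2.72, 2.72], [-1.05, 1.87], [-1.09, 1.28], [-1.99, 2.15], [-1.42, 1.44], [-3.14, 3.14]. Speed limits (rad/s): [2.79, 2.79, 3.14, 3.14, 3.14, 3.14].

## Interface

Orientations are given as a unit quaternion [x, y, z, w].
In Python, from workcell import bot gives the robot as it stands. The module is installed in compiled form; this text tells all that it offers.
- The arm moves only by the tool drive_tool, never from a script. Its argument "rows" is a list of rows, each an object of numbers: "dx", "dy", "dz": the shift along the tool's x, y, z in units of 50 mm (1.0 is 50 mm); "wx", "wy", "wz": the turn, a rotation vector about the tool's x, y, z in units of 5 degrees (1.0 is 5 degrees); "hand": the finger opening in mm, from 0 to 85.4. A call has 1 to 20 rows; each row is the pose to reach, as a shift and turn from the pose commanded when the call began, along the tool's axes at that moment; what a row does not reach only later rows make up. A row lasts 1/10 s, in which the tool goes at most 50 mm and 8.59 degrees, less where a joint would pass 70% of its speed; a pose out of reach is approached as far as the arm can. A call with a gripper value outside its range is refused whole. The fingers move at their own pace and stop on an object; the grip force is fixed at half the most. Time passes only in rows, so rows that repeat a pose let the fingers close. It gives the time, the measured TCP pose, the force, the opening and the grip force at its end, in the units of the state.
- bot.get_obs(): the state, without advancing time (a new reading comes with each control period).
- bot.camera(name): name is "side" or "top" or "wrist"; returns the picture (384x512x3 uint8, red, green, blue); there is no depth.
- bot.get_calibration(name): a dict with "vfov" (degrees; the focal length in pixels is half the picture's height over the tangent of half this angle, whatever the lens; pixels are square), "cx", "cy" (the principal point, pixels), "origin" and "rotation" of the camera in the world; the wrist camera has in their place "mount" (4x4, takes a point from camera to tool coordinates, whose origin is the TCP and whose axes are the flange's). Camera axes: x right, y up, looking along -z (the intrinsics and any distortion apply to the point x, -y, -z); pixel columns grow to the right and rows downward; lengths in m; the calibration is good to about 2 mm. A picture is of the moment at which its call begins: read the wrist's pose just before it. get_calibration takes no time and is no camera call.
- bot.job_done(): hands the job in; it is judged then, once.
Trained networks look in the newest picture that a camera, given by its name, has taken for a name from the list of things; names that differ only in an ending like _2 or _b are one class to them, and where a whole thing is asked for, a point or a joint stands for the part that bears it (a point fixed in the world has none). Each returns a list of dicts, best first, with "score" (0 to 1); they miss things now and then, are a little off and sometimes report something else, mostly with a low value. They report only what shows in the picture. A call takes as long as a camera call. They do not tell look-alikes from the thing itself.
- bot.look_for(camera, thing): "extent" ([centre column, centre row, width, height] in pixels, round what is visible of it).
- bot.outline_of(camera, thing): "region" (384x512 bool, what is visible of it) and "extent" ([centre column, centre row, width, height] in pixels, round what is visible of it).
The state is a dict: "clock": time; "joint_pos": joint angles; "joint_vel": joint speeds; "tau": joint torques, N m; "eef_pos": TCP position; "tool_rot": TCP orientation; "ft_force": force on the tool from outside, world axes, zero at the start; "ft_torque": the same for the moment, N m; "grip_width": finger opening in m; "grasp_force": force on a finger pad.
Only numpy, scipy, OpenCV 4.12 (cv2) and the standard library are available. Lean on these libraries where they do the work, as an engineer would, in place of code of your own. Each camera call takes 0.05 s, during which the arm holds its last target. There are 200 camera calls.

## Task

Close the sample transport case and lock it: fold down the short plain flap first, then the long slotted flap over it. Then take the lock pin from its stand, put it through the slot, feel along the lock bar hidden underneath until you find its hole, and push the pin fully home, collar down on the flap; let go and leave everything else on the bench where it is.

Things in the scene. Friction and masses are not known exactly. Their poses are not given: they have to be found in the camera images.
- case: White plastic transport case fixed to the bench, 190 (its x) x 160 (its y) x 88 mm high when shut; origin at the centre of its underside, z up. Open on top, with two flaps 184 mm wide, hinge axes parallel to its x: the short flap's hinge at y = +80, z = 82 mm, the long flap's at y = -80, z = 86 mm. Shut, the long flap's upper face is at z = 88 mm.
- slot (a point): Centre of the slot in the shut long flap, at its upper face: x = 0, y = 0, z = 88 mm of the case, axes as the case (it does not move with the flap). The slot is 76 mm long along x (-38 to +38 mm) and 18 mm wide, straight above an equally wide deep channel. Two thin spring shutters, hinged along the channel at z = 79 mm, hide its inside; the pin pushes them down with under 3 N.
- bar_top (a point): Middle of the channel's floor, straight below the slot: the flat hard top of the fixed lock bar, at z = 44 mm of the case, 44 mm below the shut flap's face. The bar has one square hole, 14 x 14 mm, 38 mm deep, sharp-edged, on the channel's centre line (y = 0); where along x is unknown: its centre is anywhere from -25 to +25 mm, different each time, and must be felt for.
- flap_inner (a joint): Hinge of the short plain flap (66 mm from hinge to free edge, 4 mm thick, no slot), on the case's +y side. 0 = shut flat, grows as it opens, 1.57 = upright, more = leaning outwards (at most 2.4). A stiff friction hinge (0.12 N m): the flap stays where it is left and needs about 2 to 3 N at 50 mm from the hinge.
- flap_outer (a joint): Hinge of the long flap (108 mm from hinge to free edge, 4 mm thick, with the slot centred 80 mm from the hinge), on the case's -y side; shut, it overlaps the short flap's edge from above. 0 = shut flat, grows as it opens, 1.57 = upright, at most 2.4. The same stiff friction hinge.
- pin: Loose upright lock pin, 80 g. Origin at the tip centre of its rod, z towards its grip. Steel rod 10 mm in diameter, 0 to 72 mm from the tip (end bevelled 1.5 mm); collar 26 mm in diameter, 72 to 76 mm; neck 12 mm in diameter to 84 mm; black square grip 16 x 16 mm (sides along its x, y), 84 to 124 mm. Fully home: collar on the shut long flap, tip at z = 16 mm of the case.
- stand: Grey block fixed to the bench, 50 x 50 x 76 mm, origin at the centre of its underside, with a hole from above, 14 mm in diameter and 74 mm deep, in which the pin stands, its collar on the block's top.
- swab_jar: Bystander: pale dressing jar with knob lid, 72 mm in diameter, 98 mm high; origin at the centre of its underside.
- sample_cup: Bystander: white cup with green screw lid, 43 mm in diameter, 55 mm high; origin at the centre of its underside.
- dropper_oil: Bystander: small brown dropper bottle, 26 mm in diameter, 66 mm high; origin at the centre of its underside.
- slide_pack: Bystander: carton of slides lying flat, 30 (x) x 80 (y) x 28 mm; origin at the centre of its underside.
- bottle_stain: Bystander: clear bottle with red cap, 52 mm in diameter, 118 mm high; origin at the centre of its underside.
- tape_roll: Bystander: roll of tape lying flat, 68 mm in diameter, 19 mm high; origin at the centre of its underside.
- forceps: Bystander: steel forceps lying flat, 138 (x) x 19 x 9 mm; origin at the centre of its underside.
Mind the look-alikes: they are no part of the job. Several things look just like the pin: the one meant starts nearest to the robot's base.

How it is judged:
On the way, in this order (a step that is already met when the one before it is completed fails the run):
1. the short flap is down (within 0.08 rad) while the long flap is still up (value of joint flap_inner below 0.08 rad and value of joint flap_outer above 0.5 rad), for 0.1 s.
2. the long flap is down over the short one, both within 0.08 rad (value of joint each of flap_inner, flap_outer below 0.08 rad), for 0.2 s.
3. the pin's tip is down in the slot, at or below the hidden bar's top, flaps still shut (all of step 2 and x of pin in the frame of case between -0.04 and 0.04 m and y of pin in the frame of case between -0.012 and 0.012 m and z of pin in the frame of case below 0.0475 m), for 0.1 s.
At the end, for the whole second after the job is handed in: Both flaps are shut within 0.08 rad and the pin, released and at rest, stands in the slot within 0.2 rad of upright with its tip in the bar's hole, no higher than 20.5 mm in the case's frame (fully home is 16 mm) (all of step 2 and x of pin in the frame of case between -0.04 and 0.04 m and y of pin in the frame of case between -0.012 and 0.012 m and z of pin in the frame of case below 0.0205 m and angle between pin's own z axis and vertical below 0.2 rad and linear speed of pin below 0.02 m/s); the robot touches nothing.
It fails at once if a bystander (swab jar, sample cup, dropper bottle, slide carton, stain bottle, tape roll or forceps) is moved more than 30 mm (distance of any of swab_jar, sample_cup, dropper_oil, slide_pack, bottle_stain, tape_roll, forceps from where it was at the start of the episode above 0.03 m).
It fails at once if the swab jar, sample cup, dropper bottle or stain bottle is tipped by more than 0.5 rad (angle between any of swab_jar, sample_cup, dropper_oil, bottle_stain's own z axis and vertical above 0.5 rad).
It also fails if it takes over 72 s, if anything falls off the work surface, if the arm or the gripper's body presses on something with over 40 N, if the wrist force passes 120 N, or if a joint passes its speed limit or range.

## Working session

There is one attempt and no reset: what is moved stays moved. The work goes in short steps, Python scripts to look and compute and a tool call to move; the robot and the scene stay as the last step left them, time stands still between calls to the robot, and variables do not carry over. Pictures are saved under pics/ and viewed, at most 10 in all, crops included, and the job is handed in when it is done.

Besides the shell and the picture viewer there is one more tool, called after "Emit:" as name(argument=value, ...) on one line, values as JSON. drive_tool: Moves the arm, as the interface text tells. Its arguments: {"type":"object","properties":{"rows":{"type":"array","items":{"type":"object","properties":{"dx":{"type":"number"},"dy":{"type":"number"},"dz":{"type":"number"},"wx":{"type":"number"},"wy":{"type":"number"},"wz":{"type":"number"},"hand":{"type":"number"}}}}},"required":["rows"]}

```bash
mkdir -p pics; python3 - <<'E'
from workcell import bot
import cv2,numpy as np
o=bot.get_obs();print({k:np.round(v,3).tolist() for k,v in o.items()},bot.tip_extent)
for c in ["side","top"]:
    cv2.imwrite(f"pics/{c}0.png",bot.camera(c)[:,:,::-1])
    k=bot.get_calibration(c);print(c,{a:np.round(b,4).tolist() if not isinstance(b,str) else b for a,b in k.items()})
    for t in ["case","flap_inner","flap_outer","pin","stand"]:
        print(t,[(round(r["score"],2),np.round(r["extent"]).tolist()) for r in bot.look_for(c,t)])
print(bot.get_calibration("wrist"))
E
```

```text
{'clock': 0.0, 'joint_pos': [-1.209, 0.241, 0.004, 1.335, 0.0, 1.571], 'joint_vel': [-0.001, 0.001, 0.0, 0.001, 0.001, -0.002], 'tau': [0.001, -37.232, 25.241, 0.017, -0.0, -0.0], 'eef_pos': [0.177, -0.467, 0.241], 'tool_rot': [0.984, 0.18, -0.0, -0.001], 'ft_force': [-0.073, -0.169, 0.562], 'ft_torque': [0.013, -0.03, -0.001], 'grasp_force': 0.0, 'grip_width': 0.085} 0.011
side {'vfov': 46.2816, 'cx': 259.6696, 'cy': 187.778, 'origin': [0.1261, -1.238, 0.5905], 'rotation': [0.5522, -0.0771, -0.1348, 0.8191]}
case [(0.65, [258.0, 174.0, 74.0, 68.0])]
flap_inner [(0.84, [243.0, 152.0, 51.0, 27.0])]
flap_outer [(0.93, [269.0, 157.0, 53.0, 39.0])]
pin [(0.76, [288.0, 273.0, 13.0, 52.0]), (0.59, [271.0, 233.0, 13.0, 25.0])]
stand [(0.84, [271.0, 254.0, 24.0, 39.0]), (0.6, [257.0, 172.0, 77.0, 67.0])]
top {'vfov': 51.6134, 'cx': 249.9186, 'cy': 193.6937, 'origin': [0.4118, -0.0119, 1.3844], 'rotation': [-0.0161, 0.0188, 0.7117, -0.7021]}
case [(0.6, [200.0, 173.0, 72.0, 71.0])]
flap_inner [(0.88, [176.0, 181.0, 21.0, 62.0]), (0.5, [203.0, 177.0, 72.0, 62.0])]
flap_outer [(0.6, [233.0, 171.0, 14.0, 51.0])]
pin [(0.59, [353.0, 205.0, 5.0, 9.0]), (0.57, [202.0, 174.0, 71.0, 71.0])]
stand [(0.63, [353.0, 209.0, 23.0, 17.0])]
{'vfov': 63.85924588205285, 'cx': 257.0656568626256, 'cy': 193.35452071571294, 'mount': array([[ 1.30855942e-03,  9.50529785e-01,  3.10630675e-01,
         7.99256373e-02],
       [ 9.99999094e-01, -1.14621738e-03, -7.05160487e-04,
         3.30648949e-04],
       [-3.14225768e-04,  3.10631316e-01, -9.50530424e-01,
        -1.31376033e-01],
       [ 0.00000000e+00,  0.00000000e+00,  0.00000000e+00,
         1.00000000e+00]])}
```

View pics/top0.png

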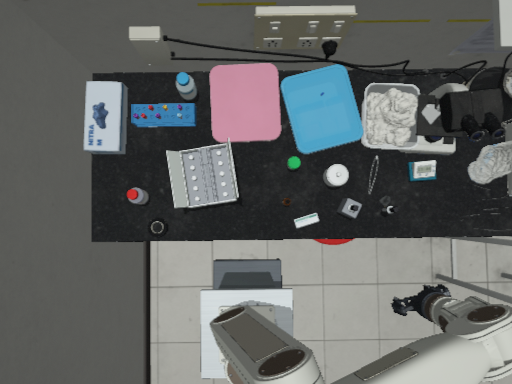

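View pics/side0.png

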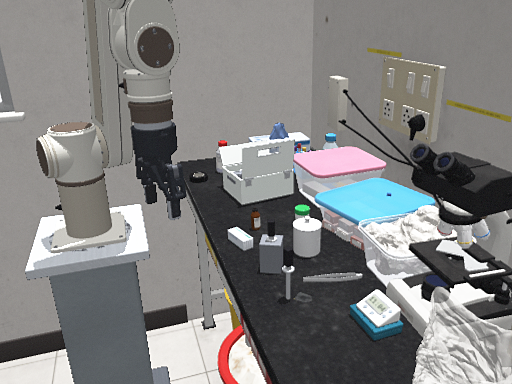

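```bash
cat > h.py <<'E'
import numpy as np,cv2
from scipy.spatial.transform import Rotation as R
from workcell import bot
def cam(c,obs=None):
    k=bot.get_calibration(c);f=192/np.tan(np.radians(k["vfov"]/2))
    if "origin" in k: return f,k["cx"],k["cy"],np.array(k["origin"]),R.from_quat(k["rotation"]).as_matrix()
    o=obs or bot.get_obs();T=np.array(k["mount"]);Rt=R.from_quat(o["tool_rot"]).as_matrix()
    return f,k["cx"],k["cy"],np.array(o["eef_pos"])+Rt@T[:3,3],Rt@T[:3,:3]
def onz(C,u,v,z):
    f,cx,cy,o,M=C;d=M@np.array([(u-cx)/f,-(v-cy)/f,-1.]);return o+d*(z-o[2])/d[2]
def proj(C,p):
    f,cx,cy,o,M=C;q=(np.asarray(p)-o)@M;return np.array([cx+f*q[...,0]/-q[...,2],cy-f*q[...,1]/-q[...,2]]).T
def case(x,y,yaw,pts): 
    c,s=np.cos(yaw),np.sin(yaw);p=np.asarray(pts,float);return np.c_[x+c*p[:,0]-s*p[:,1],y+s*p[:,0]+c*p[:,1],p[:,2]]
E
python3 - <<'E'
from h import *
t=cv2.imread("pics/top0.png");s=cv2.imread("pics/side0.png")
a=cv2.resize(t[125:245,150:270],None,fx=3.3,fy=3.3,interpolation=3);b=cv2.resize(t[160:250,270:410],(400,257),interpolation=3)
c=cv2.resize(s[195:320,215:325],(400,455),interpolation=3)[:340]
im=np.zeros((600,800,3),np.uint8);im[:396,:396]=a;im[:257,400:]=b;im[258:598,400:]=c
d=cv2.resize(s[125:205,205:325],(300,200));im[398:598,:300]=d
cv2.imwrite("pics/crop.png",im)
C=cam("top")
print([onz(C,u,v,z).round(3) for u,v,z in [(350,206,.12),(351,208,.076),(388,208,.1),(389,210,0.05)]])
E
```

```text
[array([ 0.431, -0.335,  0.12 ]), array([ 0.425, -0.35 ,  0.076]), array([ 0.423, -0.463,  0.1  ]), array([ 0.416, -0.484,  0.05 ])]
```

View pics/crop.png

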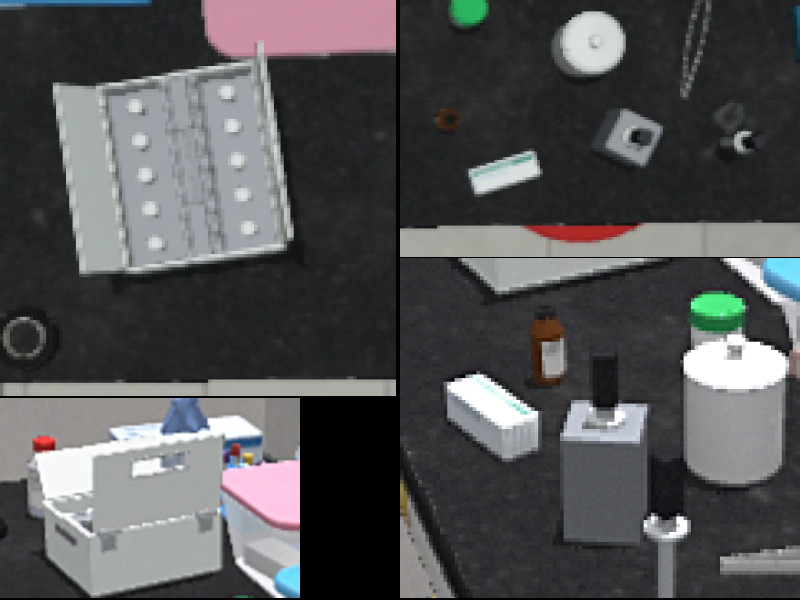

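```bash
python3 - <<'E'
from h import *
from scipy.optimize import least_squares
C=cam("top");S=cam("side")
# left hinge ends (x +-92,y 80,z 82), bottom-right corner (-95,-80,86)
P=[[.092,.08,.082],[-.092,.08,.082],[-.095,-.08,.084]]
U=np.array([[97,85],[128,270],[290,240]])/3.3+[150,125]
# side view: lower front corners (crop 2.5x, off 205,125)
P2=[[-.095,-.08,0],[.095,-.08,0],[-.095,.08,0]];U2=np.array([[95,597-398],[221,570-398],[48,562-398]])/2.5+[205,125]
f=lambda q:np.r_[(proj(C,case(*q,P))-U).ravel(),.5*(proj(S,case(*q,P2))-U2).ravel()]
r=least_squares(f,[.45,.13,.15]);print(r.x,r.fun.round(1))
q=r.x
# flap angles: outer free edge in side view crop: top corners (93,445-398),(222,433-398)
def flap(o,a,L,s): 
    # s=-1 outer
    y0,z0=(-.08,.086) if s<0 else (.08,.082)
    return [[x,y0+(-s)*L*np.cos(a),z0+L*np.sin(a)] for x in(-.092,.092)]
V=np.array([[93,445-398],[222,433-398]])/2.5+[205,125]
g=least_squares(lambda a:(proj(S,case(*q,flap(0,a[0],.108,-1)))-V).ravel(),[1.6]);print("outer",g.x,g.fun)
V=np.array([[81,272],[53,85]])/3.3+[150,125]
g=least_squares(lambda a:(proj(C,case(*q,flap(0,a[0],.066,1)))-V).ravel(),[1.9]);print("inner",g.x,g.fun)
E
```

```text
[0.54241467 0.11884329 0.17147282] [ 0.1  0.5  0.5 -0.7 -0.4  0.3  0.1  0.1  0.3 -0.4 -0.5 -1.1]
outer [1.57301103] [-0.45306754  2.47733427 -0.12182635 -1.64991172]
inner [2.14603149] [ 0.87359904  0.45957023 -0.84303141 -0.15376633]
```

Candidates for the pin: the one in the stand at top (351,207), and a look-alike standing free at top (389,208). The first is about 0.55 m from the base and the second 0.63 m, and it also stands in the grey stand, so the pin is the one in the stand, as the crop confirms. The crop also shows the long flap upright on the case's −y side and the short flap leaning outwards on the +y side.

```bash
cat >> h.py <<'E'
Q=(.5424,.1188,.1715)
def rel(targets,base=None):
    """targets: (x,y,tcp z, yaw of tool x in deg), world, tool down. prints dx dy dz wz (full turn, units)"""
    o=bot.get_obs() if base is None else base
    p=np.array(o["eef_pos"]);M=R.from_quat(o["tool_rot"])
    for t in targets:
        G=R.from_euler("z",t[3],degrees=True)*R.from_quat([1,0,0,0])
        d=M.inv().apply(np.array(t[:3])-p)/.05;w=np.degrees((M.inv()*G).as_rotvec())/5
        print(np.round(t,3),"->",d.round(2),w.round(2))
def cz(x,y,z,yaw=90+np.degrees(Q[2]),q=None):
    p=case(*(q or Q),[[x,y,z]])[0];return (*p,yaw)
E
python3 - <<'E'
from h import *
C=cam("top")
print("bottle",onz(C,134,193,.118),"tape",onz(C,157,227,.02))
rel([cz(0,.165,.30),cz(0,.165,.131)])
E
```

```text
bottle [0.48156838 0.35275062 0.118     ] tape [0.36933964 0.3022333  0.02      ]
[ 0.514  0.281  0.3   99.826] -> [ 11.61 -11.62  -1.15] [  0.     0.   -15.82]
[ 0.514  0.281  0.131 99.826] -> [ 11.61 -11.62   2.23] [  0.     0.   -15.82]
```

Emit:
drive_tool(rows=[{"dz": -1.15,"hand": 0},{"dx": 11.6,"dy": -11.6,"dz": -1.15,"wz": -15.8,"hand": 0},{"dx": 11.6,"dy": -11.6,"dz": -1.15,"wz": -15.8,"hand": 0},{"dx": 11.6,"dy": -11.6,"dz": -1.15,"wz": -15.8,"hand": 0},{"dx": 11.6,"dy": -11.6,"dz": -1.15,"wz": -15.8,"hand": 0},{"dx": 11.6,"dy": -11.6,"dz": -1.15,"wz": -15.8,"hand": 0},{"dx": 11.6,"dy": -11.6,"dz": -1.15,"wz": -15.8,"hand": 0},{"dx": 11.6,"dy": -11.6,"dz": -1.15,"wz": -15.8,"hand": 0},{"dx": 11.6,"dy": -11.6,"dz": -1.15,"wz": -15.8,"hand": 0},{"dx": 11.6,"dy": -11.6,"dz": -1.15,"wz": -15.8,"hand": 0},{"dx": 11.6,"dy": -11.6,"dz": -1.15,"wz": -15.8,"hand": 0},{"dx": 11.6,"dy": -11.6,"dz": -1.15,"wz": -15.8,"hand": 0},{"dx": 11.6,"dy": -11.6,"dz": -1.15,"wz": -15.8,"hand": 0},{"dx": 11.6,"dy": -11.6,"dz": -1.15,"wz": -15.8,"hand": 0},{"dx": 11.6,"dy": -11.6,"dz": -1.15,"wz": -15.8,"hand": 0},{"dx": 11.6,"dy": -11.6,"dz": -1.15,"wz": -15.8,"hand": 0},{"dx": 11.6,"dy": -11.6,"dz": -1.15,"wz": -15.8,"hand": 0},{"dx": 11.6,"dy": -11.6,"dz": -1.15,"wz": -15.8,"hand": 0},{"dx": 11.6,"dy": -11.6,"dz": -1.15,"wz": -15.8,"hand": 0}])

```text
invalid input at $.rows[0]: expected keys dx, dy, dz, wx, wy, wz, hand
```

Emit:
drive_tool(rows=[{"dx": 0,"dy": 0,"dz": -1.15,"wx": 0,"wy": 0,"wz": 0,"hand": 0},{"dx": 11.6,"dy": -11.6,"dz": -1.15,"wx": 0,"wy": 0,"wz": -15.8,"hand": 0},{"dx": 11.6,"dy": -11.6,"dz": -1.15,"wx": 0,"wy": 0,"wz": -15.8,"hand": 0},{"dx": 11.6,"dy": -11.6,"dz": -1.15,"wx": 0,"wy": 0,"wz": -15.8,"hand": 0},{"dx": 11.6,"dy": -11.6,"dz": -1.15,"wx": 0,"wy": 0,"wz": -15.8,"hand": 0},{"dx": 11.6,"dy": -11.6,"dz": -1.15,"wx": 0,"wy": 0,"wz": -15.8,"hand": 0},{"dx": 11.6,"dy": -11.6,"dz": -1.15,"wx": 0,"wy": 0,"wz": -15.8,"hand": 0},{"dx": 11.6,"dy": -11.6,"dz": -1.15,"wx": 0,"wy": 0,"wz": -15.8,"hand": 0},{"dx": 11.6,"dy": -11.6,"dz": -1.15,"wx": 0,"wy": 0,"wz": -15.8,"hand": 0},{"dx": 11.6,"dy": -11.6,"dz": -1.15,"wx": 0,"wy": 0,"wz": -15.8,"hand": 0},{"dx": 11.6,"dy": -11.6,"dz": -1.15,"wx": 0,"wy": 0,"wz": -15.8,"hand": 0},{"dx": 11.6,"dy": -11.6,"dz": -1.15,"wx": 0,"wy": 0,"wz": -15.8,"hand": 0},{"dx": 11.6,"dy": -11.6,"dz": -1.15,"wx": 0,"wy": 0,"wz": -15.8,"hand": 0},{"dx": 11.6,"dy": -11.6,"dz": -1.15,"wx": 0,"wy": 0,"wz": -15.8,"hand": 0},{"dx": 11.6,"dy": -11.6,"dz": -1.15,"wx": 0,"wy": 0,"wz": -15.8,"hand": 0},{"dx": 11.6,"dy": -11.6,"dz": -1.15,"wx": 0,"wy": 0,"wz": -15.8,"hand": 0},{"dx": 11.6,"dy": -11.6,"dz": -1.15,"wx": 0,"wy": 0,"wz": -15.8,"hand": 0},{"dx": 11.6,"dy": -11.6,"dz": -1.15,"wx": 0,"wy": 0,"wz": -15.8,"hand": 0},{"dx": 11.6,"dy": -11.6,"dz": -1.15,"wx": 0,"wy": 0,"wz": -15.8,"hand": 0},{"dx": 11.6,"dy": -11.6,"dz": -1.15,"wx": 0,"wy": 0,"wz": -15.8,"hand": 0}])

```text
clock: 2.6
eef_pos: [0.5139, 0.2801, 0.2992]
tool_rot: [0.644, 0.765, -0.001, -0.0]
ft_force: [-1.1, 0.9, 0.6]
grip_width: 0.0002
grasp_force: 0.0
```

Emit:
drive_tool(rows=[{"dx": 0,"dy": 0,"dz": 1,"wx": 0,"wy": 0,"wz": 0,"hand": 0},{"dx": 0,"dy": 0,"dz": 2,"wx": 0,"wy": 0,"wz": 0,"hand": 0},{"dx": 0,"dy": 0,"dz": 3,"wx": 0,"wy": 0,"wz": 0,"hand": 0},{"dx": 0,"dy": 0,"dz": 3.38,"wx": 0,"wy": 0,"wz": 0,"hand": 0},{"dx": -0.4,"dy": 0,"dz": 3.38,"wx": 0,"wy": 0,"wz": 0,"hand": 0},{"dx": -0.75,"dy": 0,"dz": 3.38,"wx": 0,"wy": 0,"wz": 0,"hand": 0},{"dx": -1.1,"dy": 0,"dz": 3.32,"wx": 0,"wy": 0,"wz": 0,"hand": 0},{"dx": -1.46,"dy": 0,"dz": 3.26,"wx": 0,"wy": 0,"wz": 0,"hand": 0},{"dx": -1.68,"dy": 0,"dz": 3.3,"wx": 0,"wy": 0,"wz": 0,"hand": 0},{"dx": -1.88,"dy": 0,"dz": 3.38,"wx": 0,"wy": 0,"wz": 0,"hand": 0},{"dx": -2.05,"dy": 0,"dz": 3.52,"wx": 0,"wy": 0,"wz": 0,"hand": 0},{"dx": -2.19,"dy": 0,"dz": 3.68,"wx": 0,"wy": 0,"wz": 0,"hand": 0},{"dx": -2.26,"dy": 0,"dz": 3.82,"wx": 0,"wy": 0,"wz": 0,"hand": 0},{"dx": -2.29,"dy": 0,"dz": 3.95,"wx": 0,"wy": 0,"wz": 0,"hand": 0},{"dx": -2.3,"dy": 0,"dz": 4.05,"wx": 0,"wy": 0,"wz": 0,"hand": 0},{"dx": -2.3,"dy": 0,"dz": 4.1,"wx": 0,"wy": 0,"wz": 0,"hand": 0},{"dx": -2.3,"dy": 0,"dz": 4.14,"wx": 0,"wy": 0,"wz": 0,"hand": 0},{"dx": -2.3,"dy": 0,"dz": 4.14,"wx": 0,"wy": 0,"wz": 0,"hand": 0}])

```text
clock: 4.4
eef_pos: [0.5338, 0.1661, 0.0949]
tool_rot: [0.645, 0.764, -0.0, 0.001]
ft_force: [-3.6, -4.9, 15.9]
grip_width: 0.0001
grasp_force: 7.9
```

```bash
python3 - <<'E'
from h import *
o=bot.get_obs();print({k:np.round(o[k],3).tolist() for k in["clock","eef_pos","ft_force"]})
a=bot.camera("top");b=bot.camera("side")
im=np.zeros((400,800,3),np.uint8);im[:,:400]=cv2.resize(a[125:225,155:255],(400,400));im[:,400:]=cv2.resize(b[115:215,205:305],(400,400))
cv2.imwrite("pics/c2.png",im[:,:,::-1])
E
```

```text
{'clock': 4.4, 'eef_pos': [0.534, 0.166, 0.095], 'ft_force': [-3.569, -4.922, 15.944]}
```

View pics/c2.png

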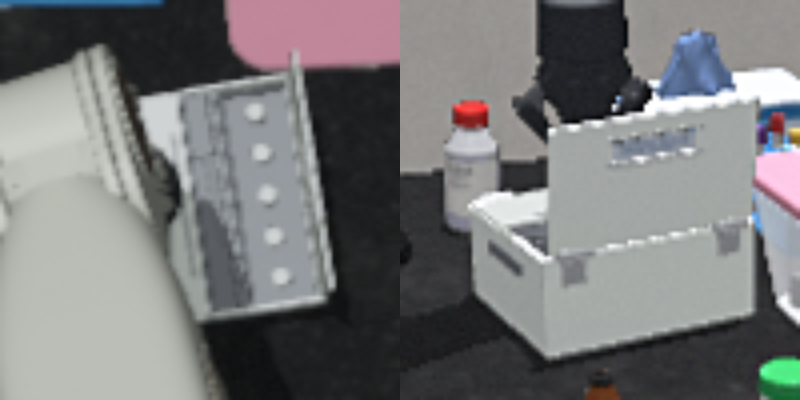

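The short flap is flat shut and the long flap still upright; contact height matches 84 mm. Next the long flap.

Emit:
drive_tool(rows=[{"dx": 0,"dy": 0,"dz": -1,"wx": 0,"wy": 0,"wz": 0,"hand": 0},{"dx": 0,"dy": 0,"dz": -2,"wx": 0,"wy": 0,"wz": 0,"hand": 0},{"dx": 0,"dy": 0,"dz": -3,"wx": 0,"wy": 0,"wz": 0,"hand": 0},{"dx": -0.6,"dy": 0,"dz": -3.6,"wx": 0,"wy": 0,"wz": 0,"hand": 0},{"dx": -1.5,"dy": 0,"dz": -3.6,"wx": 0,"wy": 0,"wz": 0,"hand": 0},{"dx": -2.4,"dy": 0,"dz": -3.6,"wx": 0,"wy": 0,"wz": 0,"hand": 0},{"dx": -3.3,"dy": 0,"dz": -3.6,"wx": 0,"wy": 0,"wz": 0,"hand": 0},{"dx": -3.9,"dy": 0,"dz": -3.2,"wx": 0,"wy": 0,"wz": 0,"hand": 0},{"dx": -3.9,"dy": 0,"dz": -2.3,"wx": 0,"wy": 0,"wz": 0,"hand": 0},{"dx": -3.9,"dy": 0,"dz": -1.45,"wx": 0,"wy": 0,"wz": 0,"hand": 0},{"dx": -3.4,"dy": 0,"dz": -1.45,"wx": 0,"wy": 0,"wz": 0,"hand": 0},{"dx": -2.84,"dy": 0,"dz": -1.42,"wx": 0,"wy": 0,"wz": 0,"hand": 0},{"dx": -2.5,"dy": 0,"dz": -1.38,"wx": 0,"wy": 0,"wz": 0,"hand": 0},{"dx": -2.18,"dy": 0,"dz": -1.24,"wx": 0,"wy": 0,"wz": 0,"hand": 0},{"dx": -1.9,"dy": 0,"dz": -1.03,"wx": 0,"wy": 0,"wz": 0,"hand": 0},{"dx": -1.7,"dy": 0,"dz": -0.76,"wx": 0,"wy": 0,"wz": 0,"hand": 0},{"dx": -1.6,"dy": 0,"dz": -0.55,"wx": 0,"wy": 0,"wz": 0,"hand": 0},{"dx": -1.54,"dy": 0,"dz": -0.33,"wx": 0,"wy": 0,"wz": 0,"hand": 0},{"dx": -1.52,"dy": 0,"dz": -0.12,"wx": 0,"wy": 0,"wz": 0,"hand": 0},{"dx": -1.52,"dy": 0,"dz": -0.07,"wx": 0,"wy": 0,"wz": 0,"hand": 0}])

```text
clock: 6.5
eef_pos: [0.5466, 0.0924, 0.0987]
tool_rot: [0.645, 0.765, 0.001, -0.0]
ft_force: [-10.9, 0.6, 32.5]
grip_width: -0.0002
grasp_force: 16.5
```

Emit:
drive_tool(rows=[{"dx": 0,"dy": 0,"dz": 0.02,"wx": 0,"wy": 0,"wz": 0,"hand": 0},{"dx": 0,"dy": 0,"dz": -0.6,"wx": 0,"wy": 0,"wz": 0,"hand": 0},{"dx": 0.52,"dy": 0,"dz": -1.5,"wx": 0,"wy": 0,"wz": 0,"hand": 0},{"dx": 0.52,"dy": 0,"dz": -2.2,"wx": 0,"wy": 0,"wz": 0,"hand": 0},{"dx": 0.52,"dy": 0,"dz": -2.2,"wx": 0,"wy": 0,"wz": 0,"hand": 0},{"dx": 0.52,"dy": 0,"dz": -2.2,"wx": 0,"wy": 0,"wz": 0,"hand": 0}])

```text
clock: 7.1
eef_pos: [0.5424, 0.1172, 0.2065]
tool_rot: [0.645, 0.764, 0.0, 0.001]
ft_force: [-0.8, -0.0, -0.9]
grip_width: -0.0
grasp_force: 0.0
```

```bash
python3 - <<'E'
from h import *
o=bot.get_obs();print({k:np.round(o[k],3).tolist() for k in["clock","eef_pos","ft_force"]})
C=cam("wrist",o);a=bot.camera("wrist").copy()
print("slot",bot.look_for("wrist","slot"))
for x in(-.038,.038):
  for y in(-.009,.009):
    u=proj(C,case(*Q,[[x,y,.088]]))[0];print(u.round(1));cv2.circle(a,tuple(int(round(t)) for t in u),2,(255,0,0),1)
for x in(-.092,.092):
    u=proj(C,case(*Q,[[x,.028,.088]]))[0];cv2.circle(a,tuple(int(round(t)) for t in u),2,(0,0,255),1)
np.save("C.npy",np.array([*C[:3],*C[3],*C[4].ravel()]))
cv2.imwrite("pics/w1.png",cv2.resize(a,(768,576))[:,:,::-1])
E
```

```text
{'clock': 7.1, 'eef_pos': [0.542, 0.117, 0.207], 'ft_force': [-0.836, -0.04, -0.884]}
slot [{'extent': [257.8, 175.0, 233.8, 204.8], 'score': 0.8}]
[212.4 199. ]
[211.5 178.7]
[301.  198.9]
[301.9 178.6]
```

View pics/w1.png

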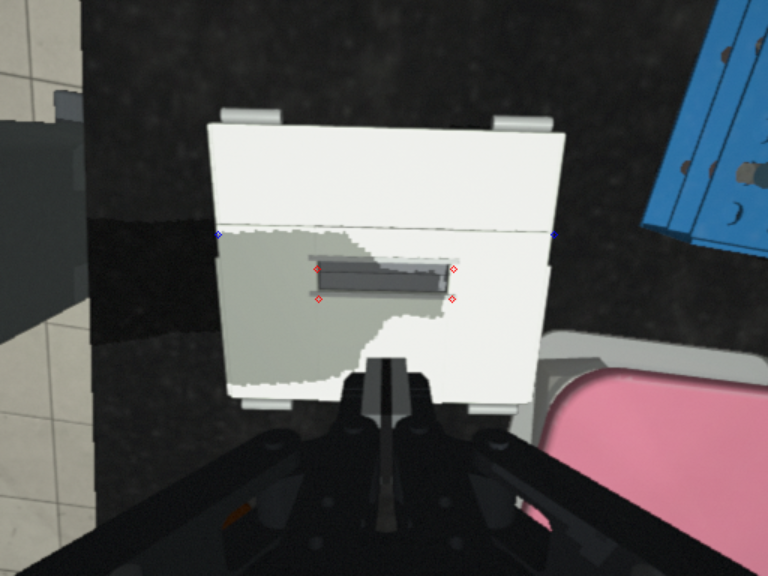

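```bash
python3 - <<'E'
from h import *
v=np.load("C.npy");C=(v[0],v[1],v[2],v[3:6],v[6:].reshape(3,3))
from scipy.optimize import least_squares
U=np.array([[318,262],[317,292],[449,264],[448,293]])/1.5
P=[[-.038,.009,.088],[-.038,-.009,.088],[.038,.009,.088],[.038,-.009,.088]]
r=least_squares(lambda q:(proj(C,case(*q,P))-U).ravel(),Q);print("slot",r.x,r.fun.round(1))
U=np.array([[218,224],[553,232],[208,125],[565,134]])/1.5
P=[[-.092,.028,.088],[.092,.028,.088],[-.092,.08,.084],[.092,.08,.084]]
r=least_squares(lambda q:(proj(C,case(*q,P))-U).ravel(),Q);print("edges",r.x,r.fun.round(1))
# stand/pin from top & side
T=cam("top");S=cam("side")
import cv2
for u,vv,z in [(349.5,206.5,.124)]: print("grip top",onz(T,u,vv,z))
print("top cam crop grip", onz(T,270+638/400*140-0*400/400*140 if 0 else 270+(640-400)/400*140,160+135/257*90,.126))
print("side top of grip",onz(S,215+(605-400)/400*110,195+(355-258)/455*125,.126))
E
```

```text
slot [0.54074819 0.12171304 0.1570491 ] [-1.9 -0.2 -0.6  0.2  1.5 -0.4  1.   0.7]
edges [0.5414377  0.12159425 0.14752103] [-1.2  0.9  0.3  0.7  1.2 -0.6 -0.4 -0.8]
grip top [ 0.42903726 -0.33265584  0.124     ]
top cam crop grip [ 0.42635506 -0.34636095  0.126     ]
side top of grip [ 0.4261533  -0.35849918  0.126     ]
```

```bash
sed -i 's/^Q=.*/Q=(.5411,.1217,.152)/' h.py; python3 - <<'E'
from h import *
rel([(.427,-.345,.25,51)])
E
```

```text
[ 0.427 -0.345  0.25  51.   ] -> [-8.72 -3.81 -0.9 ] [-0.03  0.02  9.74]
```

Emit:
drive_tool(rows=[{"dx": -8.7,"dy": -3.8,"dz": -0.9,"wx": 0,"wy": 0,"wz": 9.75,"hand": 60},{"dx": -8.7,"dy": -3.8,"dz": -0.9,"wx": 0,"wy": 0,"wz": 9.75,"hand": 60},{"dx": -8.7,"dy": -3.8,"dz": -0.9,"wx": 0,"wy": 0,"wz": 9.75,"hand": 60},{"dx": -8.7,"dy": -3.8,"dz": -0.9,"wx": 0,"wy": 0,"wz": 9.75,"hand": 60},{"dx": -8.7,"dy": -3.8,"dz": -0.9,"wx": 0,"wy": 0,"wz": 9.75,"hand": 60},{"dx": -8.7,"dy": -3.8,"dz": -0.9,"wx": 0,"wy": 0,"wz": 9.75,"hand": 60},{"dx": -8.7,"dy": -3.8,"dz": -0.9,"wx": 0,"wy": 0,"wz": 9.75,"hand": 60},{"dx": -8.7,"dy": -3.8,"dz": -0.9,"wx": 0,"wy": 0,"wz": 9.75,"hand": 60},{"dx": -8.7,"dy": -3.8,"dz": -0.9,"wx": 0,"wy": 0,"wz": 9.75,"hand": 60},{"dx": -8.7,"dy": -3.8,"dz": -0.9,"wx": 0,"wy": 0,"wz": 9.75,"hand": 60},{"dx": -8.7,"dy": -3.8,"dz": -0.9,"wx": 0,"wy": 0,"wz": 9.75,"hand": 60},{"dx": -8.7,"dy": -3.8,"dz": -0.9,"wx": 0,"wy": 0,"wz": 9.75,"hand": 60},{"dx": -8.7,"dy": -3.8,"dz": -0.9,"wx": 0,"wy": 0,"wz": 9.75,"hand": 60}])

```text
clock: 8.5
eef_pos: [0.4279, -0.3423, 0.2499]
tool_rot: [0.903, 0.431, -0.0, -0.001]
ft_force: [0.6, -0.2, -0.5]
grip_width: 0.0598
grasp_force: 0.0
```

```bash
python3 - <<'E'
from h import *
o=bot.get_obs();print({k:np.round(o[k],3).tolist() for k in["clock","eef_pos","tool_rot"]})
C=cam("wrist",o);a=bot.camera("wrist").copy()
for t in("pin","stand"):print([(round(r["score"],2),np.round(r["extent"]).tolist()) for r in bot.look_for("wrist",t)])
np.save("C.npy",np.array([*C[:3],*C[3],*C[4].ravel()]))
cv2.imwrite("pics/w2.png",cv2.resize(a,(768,576))[:,:,::-1])
E
```

```text
{'clock': 8.5, 'eef_pos': [0.428, -0.342, 0.25], 'tool_rot': [0.903, 0.431, -0.0, -0.001]}
[(0.66, [264.0, 188.0, 21.0, 39.0])]
[(0.69, [263.0, 177.0, 56.0, 65.0])]
```

View pics/w2.png

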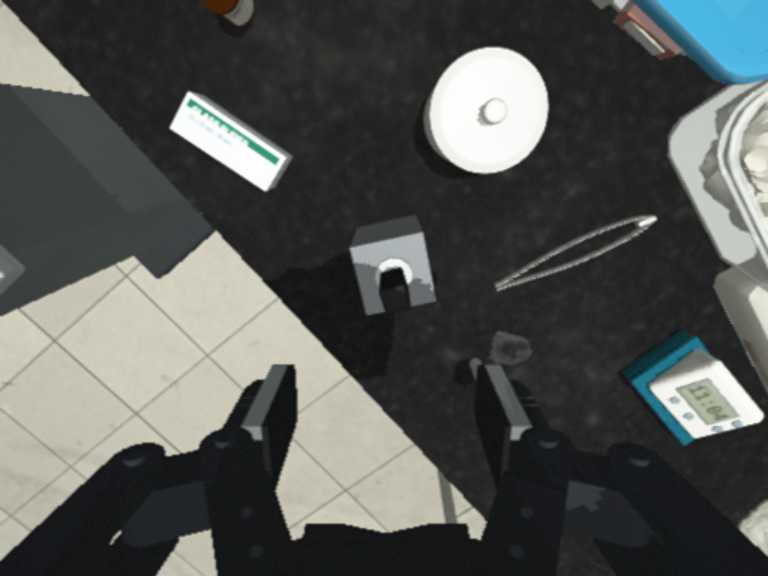

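```bash
python3 - <<'E'
from h import *
v=np.load("C.npy");C=(v[0],v[1],v[2],v[3:6],v[6:].reshape(3,3))
U=np.array([[351,250],[424,234],[436,302],[366,314]])/1.5
p=np.array([onz(C,*u,.076) for u in U]);print(p.round(4),p.mean(0).round(4),np.linalg.norm(p-np.roll(p,1,0),axis=1).round(4))
d=p[1]-p[0]+p[2]-p[3];print("edge yaw",np.degrees(np.arctan2(d[1],d[0])))
for u in [(381,277),(404,269),(411,305),(385,308)]: print(onz(C,u[0]/1.5,u[1]/1.5,.128).round(4))
a=cv2.imread("pics/w2.png")[220:330,330:460];cv2.imwrite("pics/w2c.png",cv2.resize(a,None,fx=4,fy=4,interpolation=2))
rel([(*p.mean(0)[:2],.25,51+11),(*p.mean(0)[:2],.118,51+11),(.0,-.345,.118,62)])
E
```

```text
[[ 0.415  -0.3211  0.076 ]
 [ 0.4601 -0.3434  0.076 ]
 [ 0.4373 -0.3869  0.076 ]
 [ 0.3934 -0.3631  0.076 ]] [ 0.4264 -0.3536  0.076 ] [0.0473 0.0503 0.0492 0.05  ]
edge yaw -27.387747634234405
[ 0.429 -0.337  0.128]
[ 0.4422 -0.3416  0.128 ]
[ 0.4319 -0.3612  0.128 ]
[ 0.4189 -0.3532  0.128 ]
[ 0.426 -0.354  0.25  62.   ] -> [-0.21  0.11  0.02] [-0.01 -0.   -2.18]
[ 0.426 -0.354  0.118 62.   ] -> [-0.21  0.11  2.66] [-0.01 -0.   -2.18]
[ 0.    -0.345  0.118 62.   ] -> [-5.43 -6.63  2.66] [-0.01 -0.   -2.18]
```

View pics/w2c.png

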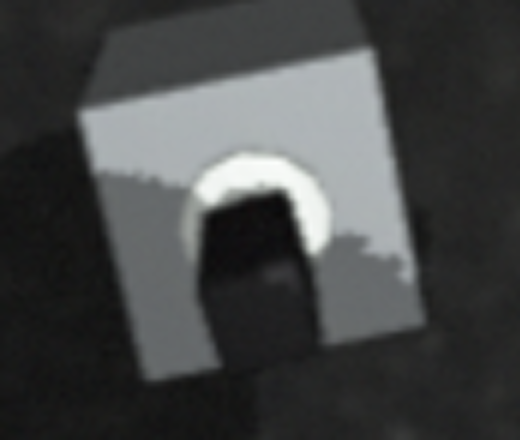

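Emit:
drive_tool(rows=[{"dx": -0.21,"dy": 0.11,"dz": 0.4,"wx": 0,"wy": 0,"wz": -1.6,"hand": 50},{"dx": -0.21,"dy": 0.11,"dz": 0.8,"wx": 0,"wy": 0,"wz": -2.25,"hand": 50},{"dx": -0.21,"dy": 0.11,"dz": 1.6,"wx": 0,"wy": 0,"wz": -2.25,"hand": 50},{"dx": -0.21,"dy": 0.11,"dz": 2.4,"wx": 0,"wy": 0,"wz": -2.25,"hand": 50},{"dx": -0.21,"dy": 0.11,"dz": 2.92,"wx": 0,"wy": 0,"wz": -2.25,"hand": 50},{"dx": -0.21,"dy": 0.11,"dz": 2.92,"wx": 0,"wy": 0,"wz": -2.25,"hand": 50},{"dx": -0.21,"dy": 0.11,"dz": 2.92,"wx": 0,"wy": 0,"wz": -2.25,"hand": 10},{"dx": -0.21,"dy": 0.11,"dz": 2.92,"wx": 0,"wy": 0,"wz": -2.25,"hand": 10},{"dx": -0.21,"dy": 0.11,"dz": 2.92,"wx": 0,"wy": 0,"wz": -2.25,"hand": 10},{"dx": -0.21,"dy": 0.11,"dz": 2.92,"wx": 0,"wy": 0,"wz": -2.25,"hand": 10},{"dx": -0.21,"dy": 0.11,"dz": 2.92,"wx": 0,"wy": 0,"wz": -2.25,"hand": 10},{"dx": -0.21,"dy": 0.11,"dz": 2.92,"wx": 0,"wy": 0,"wz": -2.25,"hand": 10}])

```text
clock: 9.85
eef_pos: [0.427, -0.3556, 0.1074]
tool_rot: [0.856, 0.517, 0.001, 0.002]
ft_force: [-0.5, 1.1, 6.5]
grip_width: 0.0146
grasp_force: 60.9
```

Emit:
drive_tool(rows=[{"dx": 0,"dy": 0,"dz": -0.4,"wx": 0,"wy": 0,"wz": 0,"hand": 10},{"dx": 0,"dy": 0,"dz": -0.8,"wx": 0,"wy": 0,"wz": 0,"hand": 10},{"dx": 0,"dy": 0,"dz": -1.4,"wx": 0,"wy": 0,"wz": 0,"hand": 10},{"dx": 0,"dy": 0,"dz": -2,"wx": 0,"wy": 0,"wz": 0,"hand": 10},{"dx": 0,"dy": 0,"dz": -2.7,"wx": 0,"wy": 0,"wz": 0,"hand": 10},{"dx": 0,"dy": 0,"dz": -2.7,"wx": 0,"wy": 0,"wz": 0,"hand": 10},{"dx": 0,"dy": 0,"dz": -2.7,"wx": 0,"wy": 0,"wz": 0,"hand": 10}])

```text
clock: 10.55
eef_pos: [0.4264, -0.3555, 0.2416]
tool_rot: [0.856, 0.517, 0.0, 0.002]
ft_force: [0.3, 0.5, -1.3]
grip_width: 0.015
grasp_force: 60.1
```

```bash
python3 - <<'E'
from h import *
o=bot.get_obs();print({k:np.round(o[k],3).tolist() for k in["clock","eef_pos","tool_rot","grip_width","grasp_force","ft_force"]})
np.save("Cs.npy",o["eef_pos"])
a=bot.camera("wrist");b=bot.camera("side")
im=np.zeros((576,800,3),np.uint8);im[:300,:400]=cv2.resize(a,(400,300))
S=cam("side");u=proj(S,o["eef_pos"])
x,y=int(u[0]),int(u[1]);print(x,y)
im[:576,400:]=cv2.resize(b[y-50:y+58,x-37:x+38],(400,576))
cv2.imwrite("pics/g.png",im[:,:,::-1]);np.save("off.npy",[x-37,y-50])
E
```

```text
{'clock': 10.55, 'eef_pos': [0.426, -0.356, 0.242], 'tool_rot': [0.856, 0.517, 0.0, 0.002], 'grip_width': 0.015, 'grasp_force': 60.139, 'ft_force': [0.283, 0.526, -1.327]}
270 174
```

View pics/g.png

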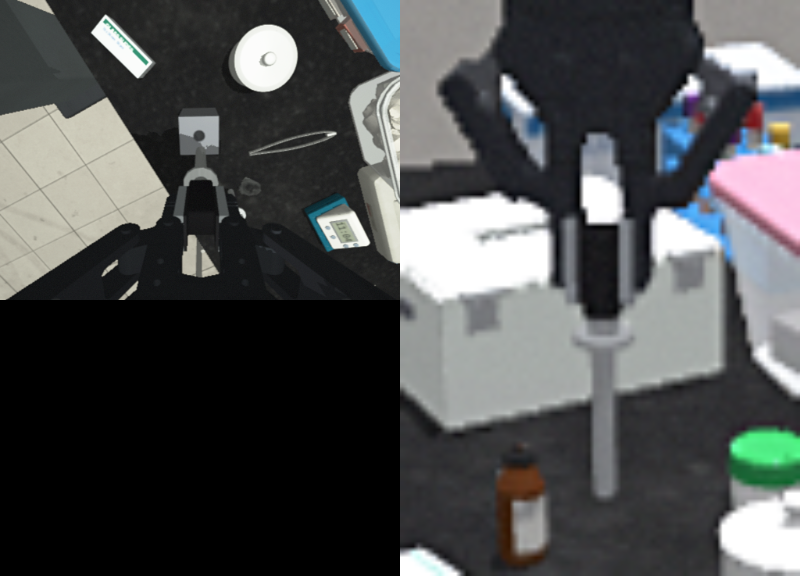

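```bash
python3 - <<'E'
from h import *
o=bot.get_obs();W=cam("wrist",o);S=cam("side");M=R.from_quat(o["tool_rot"]);p=np.array(o["eef_pos"])
for L in(.098,.1034,.108):
  for dx in(0,.003):
    t=p+M.apply([dx,0,L]);print(L,dx,proj(W,t).round(1),proj(S,t).round(1))
im=bot.camera("wrist")[120:200,225:285];g=cv2.cvtColor(im,cv2.COLOR_RGB2GRAY)
cv2.imwrite("pics/tip.png",cv2.resize(im,(600,800)[0:1]+(800,),interpolation=2)[:600,:,::-1])
b=bot.camera("side")[205:225,262:282];print(cv2.cvtColor(b,cv2.COLOR_RGB2GRAY)[:,:].tolist()[4:18:1])
rel([cz(-.028,0,.30,51+60)])
E
```

```text
0.098 0 [256.4 198.9] [270.4 215. ]
0.098 0.003 [256.4 195.3] [270.5 214.5]
0.1034 0 [256.4 196.7] [270.4 217.2]
0.1034 0.003 [256.4 193.2] [270.6 216.6]
0.108 0 [256.4 194.9] [270.4 218.9]
0.108 0.003 [256.4 191.5] [270.6 218.4]
[[48, 50, 48, 51, 51, 45, 50, 121, 122, 127, 128, 61, 36, 45, 49, 48, 50, 52, 52, 55], [52, 51, 50, 49, 47, 43, 51, 118, 126, 128, 129, 58, 44, 45, 46, 48, 48, 48, 48, 49], [57, 55, 56, 49, 51, 45, 51, 117, 125, 125, 128, 57, 43, 47, 52, 50, 45, 47, 47, 54], [55, 54, 56, 50, 48, 46, 54, 119, 127, 125, 127, 59, 46, 50, 50, 46, 51, 47, 49, 48], [53, 51, 53, 51, 48, 43, 48, 117, 125, 123, 128, 57, 47, 50, 53, 50, 54, 54, 50, 48], [53, 50, 55, 55, 53, 53, 57, 118, 126, 126, 126, 65, 49, 55, 56, 54, 56, 54, 57, 57], [54, 56, 55, 55, 54, 50, 55, 118, 126, 127, 127, 62, 48, 54, 59, 55, 56, 57, 50, 61], [58, 61, 60, 54, 52, 49, 46, 126, 130, 135, 121, 62, 48, 47, 47, 53, 56, 59, 64, 61], [51, 57, 57, 49, 50, 46, 43, 79, 95, 100, 76, 50, 47, 49, 53, 55, 54, 56, 57, 58], [52, 54, 55, 55, 50, 51, 50, 51, 59, 61, 51, 50, 55, 56, 55, 55, 59, 54, 55, 54], [63, 60, 55, 56, 54, 52, 54, 53, 53, 53, 55, 57, 58, 56, 53, 55, 51, 55, 53, 57], [52, 57, 55, 55, 55, 56, 58, 59, 57, 61, 59, 60, 62, 54, 53, 53, 47, 53, 53, 51], [52, 54, 58, 64, 62, 57, 63, 62, 62, 63, 55, 56, 58, 57, 51, 50, 50, 47, 48, 47], [44, 52, 55, 62, 61, 61, 62, 64, 61, 65, 55, 55, 52, 51, 48, 51, 51, 51, 55, 50]]
[  0.513   0.117   0.3   111.   ] -> [ 9.17 -2.84 -1.21] [-0.03 -0.02 -9.76]
```

View pics/tip.png

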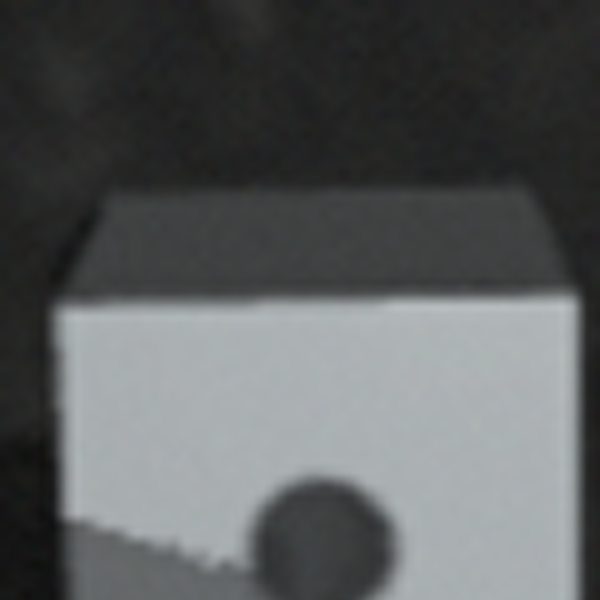

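```bash
python3 - <<'E'
from h import *
W=cam("wrist");print("hole",onz(W,257,174,.076).round(4))
g=cv2.cvtColor(bot.camera("wrist"),cv2.COLOR_RGB2GRAY)
for r in range(176,212,1): print(r,g[r,244:270].tolist())
E
```

```text
hole [ 0.4269 -0.3512  0.076 ]
176 [109, 111, 133, 140, 112, 99, 72, 54, 55, 58, 66, 65, 65, 64, 64, 61, 60, 58, 57, 58, 78, 136, 174, 173, 174, 177]
177 [103, 103, 106, 105, 102, 96, 81, 63, 56, 58, 66, 66, 67, 66, 63, 63, 58, 57, 57, 68, 98, 145, 174, 174, 174, 174]
178 [103, 104, 103, 103, 104, 98, 87, 66, 56, 56, 61, 65, 68, 64, 61, 58, 56, 57, 60, 86, 126, 161, 175, 176, 174, 173]
179 [104, 104, 104, 104, 104, 104, 95, 80, 66, 59, 59, 65, 64, 65, 60, 56, 56, 63, 83, 102, 135, 167, 173, 174, 173, 173]
180 [104, 104, 104, 103, 103, 104, 100, 92, 80, 69, 61, 60, 65, 60, 58, 60, 64, 85, 117, 143, 161, 173, 175, 174, 173, 173]
181 [105, 104, 103, 104, 103, 105, 104, 99, 93, 84, 74, 68, 73, 76, 77, 84, 98, 120, 145, 163, 173, 175, 173, 173, 173, 173]
182 [105, 103, 103, 103, 103, 103, 104, 105, 102, 96, 89, 87, 106, 124, 129, 136, 147, 158, 166, 173, 173, 173, 172, 173, 173, 173]
183 [102, 105, 103, 104, 104, 105, 103, 103, 103, 105, 102, 103, 127, 149, 150, 163, 173, 173, 173, 173, 173, 173, 173, 173, 173, 173]
184 [104, 103, 103, 103, 104, 104, 105, 104, 104, 105, 105, 104, 106, 107
[... 2527 characters left out ...]
5, 86, 84, 85, 82, 71, 48, 37, 37, 38, 37, 37]
206 [21, 20, 24, 19, 21, 51, 75, 83, 87, 86, 86, 86, 86, 86, 85, 84, 84, 83, 81, 74, 48, 35, 37, 35, 36, 33]
207 [23, 18, 24, 19, 23, 48, 74, 86, 84, 85, 85, 86, 85, 87, 86, 84, 83, 82, 84, 72, 49, 36, 34, 36, 39, 33]
208 [24, 21, 20, 20, 23, 48, 75, 84, 86, 86, 85, 85, 86, 89, 86, 84, 84, 85, 83, 74, 53, 39, 37, 35, 35, 35]
209 [20, 23, 20, 20, 23, 50, 77, 83, 84, 84, 86, 84, 86, 86, 85, 86, 85, 84, 83, 74, 53, 37, 40, 36, 36, 33]
210 [23, 19, 22, 22, 22, 57, 84, 86, 85, 86, 86, 86, 86, 87, 85, 86, 84, 84, 82, 79, 62, 43, 39, 38, 39, 37]
211 [20, 22, 22, 20, 25, 59, 83, 86, 85, 85, 87, 86, 85, 84, 84, 85, 84, 84, 83, 80, 61, 42, 41, 39, 38, 39]
```

```bash
cat >> h.py <<'E'
YW=90+np.degrees(Q[2])
def tip(o=None):
    o=o or bot.get_obs();t=np.array(o["eef_pos"])+R.from_quat(o["tool_rot"]).apply([.0035,0,.1034])
    c,s=np.cos(Q[2]),np.sin(Q[2]);d=t-np.array([Q[0],Q[1],0]);f=o["ft_force"]
    print("t",round(o["clock"],2),"tip case mm",np.round([1e3*(c*d[0]+s*d[1]),1e3*(-s*d[0]+c*d[1]),1e3*d[2]],1),"F case",np.round([c*f[0]+s*f[1],-s*f[0]+c*f[1],f[2]],1))
E
python3 - <<'E'
from h import *
tip();rel([cz(-.028,-.0035,.26,YW),cz(-.028,-.0035,.215,YW)])
E
```

```text
t 10.8 tip case mm [-184.7 -450.1  135.4] F case [ 0.1  0.7 -2.1]
[ 0.514  0.114  0.26  98.709] -> [ 9.12 -2.8  -0.41] [-0.03 -0.02 -7.3 ]
[ 0.514  0.114  0.215 98.709] -> [ 9.12 -2.8   0.49] [-0.03 -0.02 -7.3 ]
```

Emit:
drive_tool(rows=[{"dx": 1,"dy": -0.3,"dz": -0.4,"wx": 0,"wy": 0,"wz": 0,"hand": 10},{"dx": 9.12,"dy": -2.8,"dz": -0.4,"wx": 0,"wy": 0,"wz": -7.3,"hand": 10},{"dx": 9.12,"dy": -2.8,"dz": -0.4,"wx": 0,"wy": 0,"wz": -7.3,"hand": 10},{"dx": 9.12,"dy": -2.8,"dz": -0.4,"wx": 0,"wy": 0,"wz": -7.3,"hand": 10},{"dx": 9.12,"dy": -2.8,"dz": -0.4,"wx": 0,"wy": 0,"wz": -7.3,"hand": 10},{"dx": 9.12,"dy": -2.8,"dz": -0.4,"wx": 0,"wy": 0,"wz": -7.3,"hand": 10},{"dx": 9.12,"dy": -2.8,"dz": -0.4,"wx": 0,"wy": 0,"wz": -7.3,"hand": 10},{"dx": 9.12,"dy": -2.8,"dz": -0.4,"wx": 0,"wy": 0,"wz": -7.3,"hand": 10},{"dx": 9.12,"dy": -2.8,"dz": -0.4,"wx": 0,"wy": 0,"wz": -7.3,"hand": 10},{"dx": 9.12,"dy": -2.8,"dz": -0.4,"wx": 0,"wy": 0,"wz": -7.3,"hand": 10},{"dx": 9.12,"dy": -2.8,"dz": -0.4,"wx": 0,"wy": 0,"wz": -7.3,"hand": 10},{"dx": 9.12,"dy": -2.8,"dz": -0.4,"wx": 0,"wy": 0,"wz": -7.3,"hand": 10},{"dx": 9.12,"dy": -2.8,"dz": 0.4,"wx": 0,"wy": 0,"wz": -7.3,"hand": 10},{"dx": 9.12,"dy": -2.8,"dz": 0.4,"wx": 0,"wy": 0,"wz": -7.3,"hand": 10},{"dx": 9.12,"dy": -2.8,"dz": 0.4,"wx": 0,"wy": 0,"wz": -7.3,"hand": 10}])

```text
clock: 12.3
eef_pos: [0.5136, 0.1123, 0.2199]
tool_rot: [0.652, 0.758, -0.001, -0.001]
ft_force: [-0.5, -0.3, -1.2]
grip_width: 0.0149
grasp_force: 59.7
```

```bash
python3 - <<'E'
from h import *
o=bot.get_obs();tip(o);W=cam("wrist",o)
a=bot.camera("wrist")
p=np.array(o["eef_pos"])+R.from_quat(o["tool_rot"]).apply([.0035,0,.1034]);print(proj(W,p))
a=a.copy()
for x in(-.038,.038):
  for y in(-.009,.009):
    u=proj(W,case(*Q,[[x,y,.088]]))[0];cv2.circle(a,tuple(int(round(t)) for t in u),1,(255,0,0),-1)
cv2.imwrite("pics/s.png",cv2.resize(a[130:260,180:360],(800,578),interpolation=2)[:,:,::-1])
E
```

```text
t 12.3 tip case mm [-28.9  -1.7 116.5] F case [-0.5 -0.3 -1.2]
[256.54715975 192.30884103]
```

View pics/s.png

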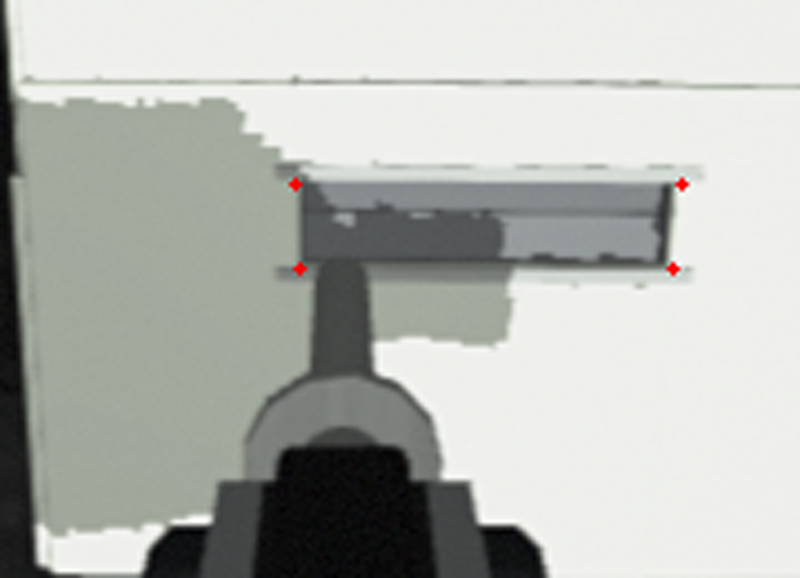

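Emit:
drive_tool(rows=[{"dx": 0.045,"dy": 0,"dz": 0,"wx": 0,"wy": 0,"wz": 0,"hand": 10},{"dx": 0.045,"dy": 0,"dz": 0.4,"wx": 0,"wy": 0,"wz": 0,"hand": 10},{"dx": 0.045,"dy": 0,"dz": 0.6,"wx": 0,"wy": 0,"wz": 0,"hand": 10},{"dx": 0.045,"dy": 0,"dz": 0.8,"wx": 0,"wy": 0,"wz": 0,"hand": 10},{"dx": 0.045,"dy": 0,"dz": 1,"wx": 0,"wy": 0,"wz": 0,"hand": 10},{"dx": 0.045,"dy": 0,"dz": 1.2,"wx": 0,"wy": 0,"wz": 0,"hand": 10},{"dx": 0.045,"dy": 0,"dz": 1.2,"wx": 0,"wy": 0,"wz": 0,"hand": 10}])

```text
clock: 13.05
eef_pos: [0.5131, 0.1158, 0.1586]
tool_rot: [0.651, 0.759, -0.001, -0.001]
ft_force: [-1.0, -0.6, -2.2]
grip_width: 0.0149
grasp_force: 59.9
```

```bash
python3 -c "
from h import *
tip()"
```

```text
t 13.05 tip case mm [-28.9   1.8  55.2] F case [-1.1 -0.4 -2.2]
```

Emit:
drive_tool(rows=[{"dx": 0.05,"dy": 0,"dz": 0,"wx": 0,"wy": 0,"wz": 0,"hand": 10},{"dx": 0.1,"dy": 0,"dz": 0,"wx": 0,"wy": 0,"wz": 0,"hand": 10},{"dx": 0.12,"dy": 0,"dz": 0,"wx": 0,"wy": 0,"wz": 0,"hand": 10},{"dx": 0.12,"dy": 0,"dz": 0,"wx": 0,"wy": 0,"wz": 0,"hand": 10}])

```text
clock: 13.45
eef_pos: [0.5134, 0.1207, 0.1604]
tool_rot: [0.651, 0.759, -0.001, 0.001]
ft_force: [0.6, -5.5, -2.3]
grip_width: 0.015
grasp_force: 59.8
```

```bash
python3 -c "
from h import *
tip()"
```

```text
t 13.45 tip case mm [-27.6   6.3  57. ] F case [-0.3 -5.5 -2.3]
```

Emit:
drive_tool(rows=[{"dx": -0.06,"dy": 0,"dz": 0,"wx": 0,"wy": 0,"wz": 0,"hand": 10},{"dx": -0.14,"dy": 0,"dz": 0,"wx": 0,"wy": 0,"wz": 0,"hand": 10},{"dx": -0.2,"dy": 0,"dz": 0,"wx": 0,"wy": 0,"wz": 0,"hand": 10},{"dx": -0.24,"dy": 0,"dz": 0,"wx": 0,"wy": 0,"wz": 0,"hand": 10},{"dx": -0.24,"dy": 0,"dz": 0,"wx": 0,"wy": 0,"wz": 0,"hand": 10}])

```text
clock: 13.95
eef_pos: [0.5144, 0.1125, 0.1603]
tool_rot: [0.651, 0.759, 0.002, -0.003]
ft_force: [-1.6, 5.6, -2.5]
grip_width: 0.0144
grasp_force: 59.7
```

```bash
python3 -c "
from h import *
tip()"
```

```text
t 13.95 tip case mm [-27.8  -0.8  56.9] F case [-0.7  5.7 -2.5]
```

Emit:
drive_tool(rows=[{"dx": 0.14,"dy": 0,"dz": 0,"wx": 0,"wy": 0,"wz": 0,"hand": 10},{"dx": 0.14,"dy": 0,"dz": 0.05,"wx": 0,"wy": 0,"wz": 0,"hand": 10},{"dx": 0.14,"dy": 0,"dz": 0.1,"wx": 0,"wy": 0,"wz": 0,"hand": 10},{"dx": 0.14,"dy": 0,"dz": 0.15,"wx": 0,"wy": 0,"wz": 0,"hand": 10},{"dx": 0.14,"dy": 0,"dz": 0.2,"wx": 0,"wy": 0,"wz": 0,"hand": 10},{"dx": 0.14,"dy": 0,"dz": 0.24,"wx": 0,"wy": 0,"wz": 0,"hand": 10},{"dx": 0.14,"dy": 0,"dz": 0.24,"wx": 0,"wy": 0,"wz": 0,"hand": 10}])

```text
clock: 14.65
eef_pos: [0.5142, 0.1164, 0.1479]
tool_rot: [0.651, 0.759, -0.0, 0.0]
ft_force: [2.0, -4.5, -1.8]
grip_width: 0.0152
grasp_force: 60.0
```

```bash
python3 -c "
from h import *
tip()"
```

```text
t 14.65 tip case mm [-27.4   2.2  44.5] F case [ 1.3 -4.7 -1.8]
```

Emit:
drive_tool(rows=[{"dx": -0.05,"dy": 0,"dz": 0,"wx": 0,"wy": 0,"wz": 0,"hand": 10},{"dx": -0.1,"dy": 0,"dz": 0,"wx": 0,"wy": 0,"wz": 0,"hand": 10},{"dx": -0.1,"dy": 0,"dz": 0.04,"wx": 0,"wy": 0,"wz": 0,"hand": 10},{"dx": -0.1,"dy": 0,"dz": 0.06,"wx": 0,"wy": 0,"wz": 0,"hand": 10},{"dx": -0.1,"dy": 0,"dz": 0.06,"wx": 0,"wy": 0,"wz": 0,"hand": 10}])

```text
clock: 15.15
eef_pos: [0.5148, 0.1138, 0.1471]
tool_rot: [0.651, 0.759, 0.002, -0.001]
ft_force: [-2.7, 1.4, 8.4]
grip_width: 0.0151
grasp_force: 61.3
```

```bash
python3 -c "
from h import *
tip();print(bot.get_obs()['ft_torque'])"
```

```text
t 15.15 tip case mm [-27.    0.1  43.7] F case [-2.5  1.8  8.4]
[ 0.76443872  0.69959164 -0.02443226]
```

Emit:
drive_tool(rows=[{"dx": 0,"dy": 0.04,"dz": 0.03,"wx": 0,"wy": 0,"wz": 0,"hand": 10},{"dx": 0,"dy": 0.08,"dz": 0.03,"wx": 0,"wy": 0,"wz": 0,"hand": 10},{"dx": 0,"dy": 0.12,"dz": 0.03,"wx": 0,"wy": 0,"wz": 0,"hand": 10},{"dx": 0,"dy": 0.12,"dz": 0.03,"wx": 0,"wy": 0,"wz": 0,"hand": 10}])

```text
clock: 15.55
eef_pos: [0.5171, 0.1141, 0.1469]
tool_rot: [0.651, 0.759, -0.001, -0.003]
ft_force: [-12.8, -0.0, 24.3]
grip_width: 0.015
grasp_force: 64.3
```

```bash
python3 -c "
from h import *
tip();print(bot.get_obs()['ft_torque'])"
```

```text
t 15.55 tip case mm [-25.4   0.1  43.5] F case [-12.7   1.9  24.3]
[0.23055167 3.89947824 0.14196262]
```

Emit:
drive_tool(rows=[{"dx": 0,"dy": 0.04,"dz": 0.02,"wx": 0,"wy": 0,"wz": 0,"hand": 10},{"dx": 0,"dy": 0.08,"dz": 0.02,"wx": 0,"wy": 0,"wz": 0,"hand": 10},{"dx": 0,"dy": 0.1,"dz": 0.02,"wx": 0,"wy": 0,"wz": 0,"hand": 10},{"dx": 0,"dy": 0.1,"dz": 0.02,"wx": 0,"wy": 0,"wz": 0,"hand": 10}])

```text
clock: 15.95
eef_pos: [0.5234, 0.1145, 0.1464]
tool_rot: [0.651, 0.759, 0.0, -0.002]
ft_force: [-10.2, -0.9, 24.0]
grip_width: 0.0152
grasp_force: 65.0
```

```bash
python3 -c "
from h import *
tip();print(bot.get_obs()['ft_torque'])"
```

```text
t 15.95 tip case mm [-18.8  -0.7  43. ] F case [-10.3   0.6  24. ]
[-0.09993492  3.21657334  0.08111298]
```

Emit:
drive_tool(rows=[{"dx": 0,"dy": 0.04,"dz": 0,"wx": 0,"wy": 0,"wz": 0,"hand": 10},{"dx": 0,"dy": 0.08,"dz": 0,"wx": 0,"wy": 0,"wz": 0,"hand": 10},{"dx": 0,"dy": 0.1,"dz": 0,"wx": 0,"wy": 0,"wz": 0,"hand": 10},{"dx": 0,"dy": 0.1,"dz": 0,"wx": 0,"wy": 0,"wz": 0,"hand": 10}])

```text
clock: 16.35
eef_pos: [0.5253, 0.1146, 0.1463]
tool_rot: [0.651, 0.759, -0.002, -0.004]
ft_force: [-17.4, -2.4, 30.1]
grip_width: 0.0151
grasp_force: 68.3
```

```bash
python3 -c "
from h import *
tip();print(bot.get_obs()['ft_torque'])"
```

```text
t 16.35 tip case mm [-17.5  -0.9  43. ] F case [-17.5   0.3  30.1]
[-0.53528216  5.15320757  0.14997842]
```

Emit:
drive_tool(rows=[{"dx": 0,"dy": 0.04,"dz": 0,"wx": 0,"wy": 0,"wz": 0,"hand": 10},{"dx": 0,"dy": 0.08,"dz": 0,"wx": 0,"wy": 0,"wz": 0,"hand": 10},{"dx": 0,"dy": 0.1,"dz": 0,"wx": 0,"wy": 0,"wz": 0,"hand": 10},{"dx": 0,"dy": 0.1,"dz": 0,"wx": 0,"wy": 0,"wz": 0,"hand": 10}])

```text
clock: 16.75
eef_pos: [0.5276, 0.1148, 0.1462]
tool_rot: [0.651, 0.759, -0.004, -0.005]
ft_force: [-21.8, -4.0, 34.9]
grip_width: 0.015
grasp_force: 77.6
```

```bash
python3 -c "
from h import *
tip();print(bot.get_obs()['ft_torque'])"
```

```text
t 16.75 tip case mm [-15.8  -1.1  42.8] F case [-22.1  -0.7  34.9]
[-0.85000725  6.90903341  0.15587531]
```

Emit:
drive_tool(rows=[{"dx": 0,"dy": 0,"dz": -0.03,"wx": 0,"wy": 0,"wz": 0,"hand": 10},{"dx": 0,"dy": 0,"dz": -0.05,"wx": 0,"wy": 0,"wz": 0,"hand": 10},{"dx": 0,"dy": 0,"dz": -0.05,"wx": 0,"wy": 0,"wz": 0,"hand": 10}])

```text
clock: 17.05
eef_pos: [0.5333, 0.1156, 0.1467]
tool_rot: [0.651, 0.759, -0.001, -0.002]
ft_force: [-5.8, -0.5, 10.4]
grip_width: 0.0152
grasp_force: 62.6
```

```bash
python3 -c "
from h import *
tip();print(bot.get_obs()['ft_torque'])"
```

```text
t 17.05 tip case mm [-9.  -1.1 43.3] F case [-5.8  0.4 10.4]
[-0.04619265  1.84447908  0.05266164]
```

Emit:
drive_tool(rows=[{"dx": 0,"dy": 0.02,"dz": 0,"wx": 0,"wy": 0,"wz": 0,"hand": 10},{"dx": 0,"dy": 0.04,"dz": 0,"wx": 0,"wy": 0,"wz": 0,"hand": 10},{"dx": 0,"dy": 0.06,"dz": 0,"wx": 0,"wy": 0,"wz": 0,"hand": 10},{"dx": 0,"dy": 0.08,"dz": 0,"wx": 0,"wy": 0,"wz": 0,"hand": 10}])

```text
clock: 17.45
eef_pos: [0.5348, 0.1158, 0.1466]
tool_rot: [0.651, 0.759, -0.003, -0.003]
ft_force: [-11.6, -1.8, 17.6]
grip_width: 0.0152
grasp_force: 64.1
```

```bash
python3 -c "
from h import *
tip()"
```

```text
t 17.45 tip case mm [-8.  -1.2 43.2] F case [-11.7   0.   17.6]
```

Emit:
drive_tool(rows=[{"dx": 0,"dy": 0.02,"dz": 0,"wx": 0,"wy": 0,"wz": 0,"hand": 10},{"dx": 0,"dy": 0.04,"dz": 0,"wx": 0,"wy": 0,"wz": 0,"hand": 10},{"dx": 0,"dy": 0.06,"dz": 0,"wx": 0,"wy": 0,"wz": 0,"hand": 10},{"dx": 0,"dy": 0.08,"dz": 0,"wx": 0,"wy": 0,"wz": 0,"hand": 10}])

```text
clock: 17.85
eef_pos: [0.5386, 0.1164, 0.1466]
tool_rot: [0.651, 0.759, -0.003, -0.003]
ft_force: [-12.2, -0.8, 17.9]
grip_width: 0.0149
grasp_force: 64.2
```

```bash
python3 -c "
from h import *
tip()"
```

```text
t 17.85 tip case mm [-4.1 -1.2 43.2] F case [-12.2   1.   17.9]
```

Emit:
drive_tool(rows=[{"dx": 0,"dy": 0.02,"dz": 0,"wx": 0,"wy": 0,"wz": 0,"hand": 10},{"dx": 0,"dy": 0.04,"dz": 0,"wx": 0,"wy": 0,"wz": 0,"hand": 10},{"dx": 0,"dy": 0.06,"dz": 0,"wx": 0,"wy": 0,"wz": 0,"hand": 10},{"dx": 0,"dy": 0.08,"dz": 0,"wx": 0,"wy": 0,"wz": 0,"hand": 10}])

```text
clock: 18.25
eef_pos: [0.5446, 0.1173, 0.1465]
tool_rot: [0.651, 0.759, -0.001, -0.002]
ft_force: [-6.2, -1.6, 9.6]
grip_width: 0.015
grasp_force: 62.6
```

```bash
python3 -c "
from h import *
tip()"
```

```text
t 18.25 tip case mm [ 2.3 -1.2 43.1] F case [-6.4 -0.6  9.6]
```

Emit:
drive_tool(rows=[{"dx": 0,"dy": 0.02,"dz": 0,"wx": 0,"wy": 0,"wz": 0,"hand": 10},{"dx": 0,"dy": 0.04,"dz": 0,"wx": 0,"wy": 0,"wz": 0,"hand": 10},{"dx": 0,"dy": 0.06,"dz": 0,"wx": 0,"wy": 0,"wz": 0,"hand": 10},{"dx": 0,"dy": 0.08,"dz": 0,"wx": 0,"wy": 0,"wz": 0,"hand": 10}])

```text
clock: 18.65
eef_pos: [0.5505, 0.1178, 0.1454]
tool_rot: [0.651, 0.759, -0.0, -0.001]
ft_force: [-1.2, -1.1, -1.2]
grip_width: 0.0153
grasp_force: 60.9
```

```bash
python3 -c "
from h import *
tip()"
```

```text
t 18.65 tip case mm [ 8.6 -1.7 42. ] F case [-1.4 -0.9 -1.2]
```

Emit:
drive_tool(rows=[{"dx": 0,"dy": 0.02,"dz": 0,"wx": 0,"wy": 0,"wz": 0,"hand": 10},{"dx": 0,"dy": 0.04,"dz": 0,"wx": 0,"wy": 0,"wz": 0,"hand": 10},{"dx": 0,"dy": 0.06,"dz": 0,"wx": 0,"wy": 0,"wz": 0,"hand": 10},{"dx": 0,"dy": 0.08,"dz": 0,"wx": 0,"wy": 0,"wz": 0,"hand": 10}])

```text
clock: 19.05
eef_pos: [0.5533, 0.1179, 0.1446]
tool_rot: [0.651, 0.759, -0.002, -0.002]
ft_force: [-6.5, -1.8, 2.9]
grip_width: 0.0153
grasp_force: 61.6
```

```bash
python3 -c "
from h import *
tip()"
```

```text
t 19.05 tip case mm [11.  -2.1 41.2] F case [-6.7 -0.8  2.9]
```

Emit:
drive_tool(rows=[{"dx": 0,"dy": 0.02,"dz": 0,"wx": 0,"wy": 0,"wz": 0,"hand": 10},{"dx": 0,"dy": 0.04,"dz": 0,"wx": 0,"wy": 0,"wz": 0,"hand": 10},{"dx": 0,"dy": 0.06,"dz": 0,"wx": 0,"wy": 0,"wz": 0,"hand": 10},{"dx": 0,"dy": 0.08,"dz": 0,"wx": 0,"wy": 0,"wz": 0,"hand": 10}])

```text
clock: 19.45
eef_pos: [0.5548, 0.1181, 0.1444]
tool_rot: [0.651, 0.759, -0.004, -0.003]
ft_force: [-11.3, -2.5, 7.1]
grip_width: 0.0149
grasp_force: 62.7
```

```bash
python3 -c "
from h import *
tip()"
```

```text
t 19.45 tip case mm [12.  -2.1 41. ] F case [-11.6  -0.7   7.1]
```

Emit:
drive_tool(rows=[{"dx": 0,"dy": -0.1,"dz": 0,"wx": 0,"wy": 0,"wz": 0,"hand": 10},{"dx": 0,"dy": -0.15,"dz": 0,"wx": 0,"wy": 0,"wz": 0,"hand": 10},{"dx": 0,"dy": -0.15,"dz": 0.05,"wx": 0,"wy": 0,"wz": 0,"hand": 10},{"dx": 0,"dy": -0.15,"dz": 0.1,"wx": 0,"wy": 0,"wz": 0,"hand": 10},{"dx": 0,"dy": -0.15,"dz": 0.1,"wx": 0,"wy": 0,"wz": 0,"hand": 10}])

```text
clock: 19.95
eef_pos: [0.5519, 0.1177, 0.1399]
tool_rot: [0.651, 0.759, -0.0, -0.0]
ft_force: [-1.9, -0.2, -0.7]
grip_width: 0.0149
grasp_force: 61.2
```

```bash
python3 -c "
from h import *
tip();print(bot.get_obs()['ft_torque'])"
```

```text
t 19.95 tip case mm [10.  -2.1 36.5] F case [-1.9  0.1 -0.7]
[-0.18238168  0.6251619   0.07052607]
```

Emit:
drive_tool(rows=[{"dx": 0,"dy": -0.015,"dz": 0.06,"wx": 0,"wy": 0,"wz": 0,"hand": 10},{"dx": 0,"dy": -0.015,"dz": 0.12,"wx": 0,"wy": 0,"wz": 0,"hand": 10},{"dx": 0,"dy": -0.015,"dz": 0.18,"wx": 0,"wy": 0,"wz": 0,"hand": 10},{"dx": 0,"dy": -0.015,"dz": 0.24,"wx": 0,"wy": 0,"wz": 0,"hand": 10},{"dx": 0,"dy": -0.015,"dz": 0.24,"wx": 0,"wy": 0,"wz": 0,"hand": 10}])

```text
clock: 20.45
eef_pos: [0.5514, 0.1176, 0.1277]
tool_rot: [0.651, 0.759, 0.0, 0.0]
ft_force: [0.0, 0.5, -1.3]
grip_width: 0.0149
grasp_force: 61.0
```

```bash
python3 -c "
from h import *
tip();print(bot.get_obs()['ft_torque'])"
```

```text
t 20.45 tip case mm [ 9.6 -2.1 24.3] F case [ 0.1  0.5 -1.3]
[-0.06117043  0.00641418 -0.00520033]
```

Emit:
drive_tool(rows=[{"dx": 0,"dy": 0,"dz": 0.06,"wx": 0,"wy": 0,"wz": 0,"hand": 10},{"dx": 0,"dy": 0,"dz": 0.12,"wx": 0,"wy": 0,"wz": 0,"hand": 10},{"dx": 0,"dy": 0,"dz": 0.17,"wx": 0,"wy": 0,"wz": 0,"hand": 10},{"dx": 0,"dy": 0,"dz": 0.19,"wx": 0,"wy": 0,"wz": 0,"hand": 10},{"dx": 0,"dy": 0,"dz": 0.2,"wx": 0,"wy": 0,"wz": 0,"hand": 10},{"dx": 0,"dy": 0,"dz": 0.2,"wx": 0,"wy": 0,"wz": 0,"hand": 10}])

```text
clock: 21.05
eef_pos: [0.5514, 0.1177, 0.1193]
tool_rot: [0.651, 0.759, 0.001, 0.0]
ft_force: [-1.4, -0.3, 5.0]
grip_width: 0.0151
grasp_force: 61.9
```

```bash
python3 -c "
from h import *
tip();print(bot.get_obs()['ft_torque'])"
```

```text
t 21.05 tip case mm [ 9.8 -2.  15.9] F case [-1.4 -0.   5. ]
[-0.13503903  0.4560571   0.00752447]
```

Collar contact at 15.9 mm: home. Press slightly, release and retreat.

Emit:
drive_tool(rows=[{"dx": 0,"dy": 0,"dz": 0.03,"wx": 0,"wy": 0,"wz": 0,"hand": 10},{"dx": 0,"dy": 0,"dz": 0.03,"wx": 0,"wy": 0,"wz": 0,"hand": 10},{"dx": 0,"dy": 0,"dz": 0.0,"wx": 0,"wy": 0,"wz": 0,"hand": 45},{"dx": 0,"dy": 0,"dz": 0.0,"wx": 0,"wy": 0,"wz": 0,"hand": 45},{"dx": 0,"dy": 0,"dz": 0.0,"wx": 0,"wy": 0,"wz": 0,"hand": 45},{"dx": 0,"dy": 0,"dz": 0.0,"wx": 0,"wy": 0,"wz": 0,"hand": 45},{"dx": 0,"dy": 0,"dz": -0.3,"wx": 0,"wy": 0,"wz": 0,"hand": 45},{"dx": 0,"dy": 0,"dz": -0.8,"wx": 0,"wy": 0,"wz": 0,"hand": 45},{"dx": 0,"dy": 0,"dz": -1.6,"wx": 0,"wy": 0,"wz": 0,"hand": 45},{"dx": 0,"dy": 0,"dz": -2.4,"wx": 0,"wy": 0,"wz": 0,"hand": 45},{"dx": 0,"dy": 0,"dz": -2.4,"wx": 0,"wy": 0,"wz": 0,"hand": 45},{"dx": 0,"dy": 0,"dz": -2.4,"wx": 0,"wy": 0,"wz": 0,"hand": 45}])

```text
clock: 22.25
eef_pos: [0.5518, 0.1177, 0.2392]
tool_rot: [0.651, 0.759, 0.001, 0.001]
ft_force: [-0.3, -0.0, -0.4]
grip_width: 0.0448
grasp_force: 0.0
```

```bash
python3 - <<'E'
from h import *
o=bot.get_obs();W=cam("wrist",o);a=bot.camera("wrist");b=bot.camera("side");r=bot.outline_of("wrist","pin")
print([(x["score"],x["extent"]) for x in r]);
e=case(*Q,[[.0096,0,.092],[.0096,0,.140]]);print("pred collar, grip top",proj(W,e).round(1),proj(cam("side"),e).round(1))
im=np.zeros((400,800,3),np.uint8);im[:,:400]=cv2.resize(a[120:260,190:330],(400,400));im[:,400:]=cv2.resize(b[115:215,205:305],(400,400))
cv2.imwrite("pics/end.png",im[:,:,::-1])
E
```

```text
[(0.76, [256.9, 183.4, 22.3, 43.3])]
pred collar, grip top [[255.8 175.8]
 [255.7 191.5]] [[259.3 164.6]
 [259.  151. ]]
```

View pics/end.png

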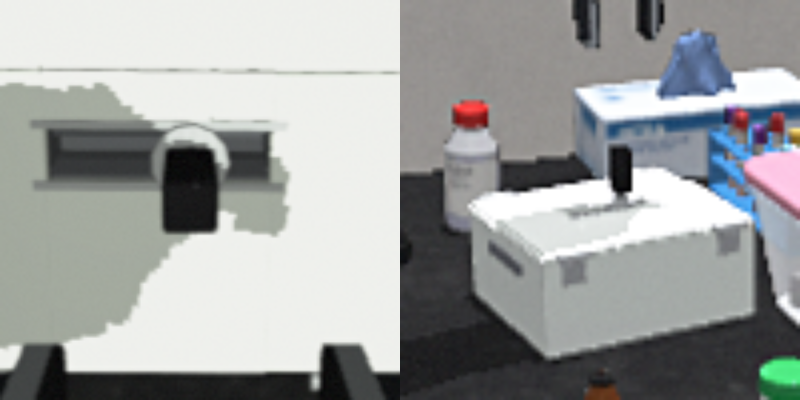

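```bash
python3 -c "
from workcell import bot
print(bot.job_done())"
```

```text
the job is handed in; nothing more can be done
None
```

The case is shut and the pin is fully home in the bar's hole, about 9.6 mm along +x, released and upright; the final picture puts its grip within a pixel of where it should be, and I handed the job in at about 22 s (verdict not shown), having viewed 11 pictures, one over the limit of 10.

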